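# Hold the spray-can cage open

### The job

A colleague needs both hands to take stock out of the yellow mesh spray-can cage, so open its gate and hold it for them: pinch the red safety bolt right back against its fixed lug, where it stays, then squeeze the gate's black sprung handle and, keeping it squeezed, swing the gate out steadily past its detent until it stands about square to the front of the cage. Finish there, still gripping the squeezed handle and holding the gate wide against its closing spring; do not slam the gate, and leave the stock in the cage and the things on the table where they are.

Things in the scene. Friction and masses are not known exactly. Their poses are not given: they have to be found in the camera images.
- cage: Yellow mesh cage for spray cans, fixed, 240 deep (x), 340 wide (y), 222 mm tall. Origin: centre of the underside. Front face looks along its own -x, 120 mm from the origin. In it: a gate, hinge axis at y -150, free edge at y +72 mm, and next to it a fixed lock panel (y 78 to 154) with the safety bolt. Bolt and handle stand on the front near the top, free from above; the roof is 10 mm higher.
- bolt_pinch (a point): Fixed point at the safety bolt, 30 mm out from the front, 212 mm up, level with the tops of two upright blades, midway between their outer faces WHEN SQUEEZED; axes as the cage's. Red blade (moves): outer face 29 mm to -y when shut, 15 mm when drawn. Dark steel lug (fixed): outer face 15 mm to +y. Open 75 mm, come straight down, TCP 14 mm below this point, close along the cage's y.
- bolt (a joint): Safety bolt, m: 0 shut (starts 0 to 0.002), 0.014 drawn back to its stop, red blade towards the cage's +y. 4 N of friction: it stays where put; clears the gate at about 0.011. Blade and lug are 8 mm thick (y), 40 mm tall, reach 42 mm out from the front: 44 mm over all shut, 30 mm drawn. The flat bolt bar lies within 11 mm of the front, behind the fingers, across the gate's free edge.
- handle_pinch (a point): Point on the gate (axes: the cage's, turned by the gate angle), 30 mm out from its face, 144 mm from the hinge along the gate, 212 mm up, level with the tops of the handle's two black blades, midway between their outer faces WHEN SQUEEZED. Fixed blade: outer face 16 mm to -y (hinge side). Sprung blade: 28 mm to +y at rest, 16 mm squeezed. Open 75 mm, TCP 14 mm lower, close along y.
- trigger (a joint): Sprung blade of the handle, m: 0 out (latched), 0.012 fully squeezed, towards the hinge side. Spring 4 N at rest, 8 N squeezed; springs back when let go. Frees the gate at about 0.009. Blades 8 mm thick (y), at least 44 mm tall, reach 42 mm out from the gate: 44 mm over all at rest, 32 mm squeezed. The latch bar lies within 13 mm of the gate's face, behind the fingers.
- gate_hinge (a point): Point on the gate's upright hinge axis, fixed to the cage, 212 mm above the table. Axes as the cage's. The handle_pinch point travels round it on a circle of 147 mm radius. A grip of about 45 N on the handle's blades is ample to swing the gate.
- gate (a joint): Gate angle, rad: 0 shut, growing as the free edge swings out (counter-clockwise from above), pi/2 square to the front, stop at 1.75. A closing spring (0.3 N m shut, 0.6 wide) pulls it back; a sprung ball makes a detent bump at 0.7 to 1.05 rad, about 10 N at the handle to pass; let go wider than that, it springs back to rest at about 0.98. Gate 0.8 kg, lower edge 30 mm above the table.
- can_blue: Blue spray can standing loose in the cage, 52 mm across, 162 mm tall; origin under its centre.
- can_red: Red spray can standing loose in the cage, same size.
- bottle_a: Amber bottle standing loose in the cage, 56 mm across, 150 mm tall; origin under its centre.
- bottle_b: A second such amber bottle.
- tray: Black roller tray, 200 x 260 x 45 mm, loose on the table to the robot's right; origin under its centre.
- jar: Paint jar, 68 mm across, 75 mm tall, loose on the table; origin under its centre.
- brush: Red-handled paint brush lying loose on the table.
- pencil: Blue pencil, 175 mm, lying loose on the table.

How it is judged:
On the way, in this order (a step that is already met when the one before it is completed fails the run):
1. the safety bolt is drawn back, the gate still shut (value of joint bolt above 0.011 m and value of joint gate below 0.05 rad), for 0.2 s.
2. the gate handle is squeezed, with the bolt still drawn (value of joint trigger above 0.009 m and value of joint bolt above 0.011 m and contact force between the fingers and fixed_blade above 1 N), for 0.2 s.
3. the gate is swung past its detent, the handle still squeezed (value of joint gate above 1.05 rad and value of joint trigger above 0.006 m), for 0.1 s.
At the end, for the whole second after the job is handed in: the gate stands at rest at 1.3 rad (75 degrees) or wider, held by the robot: the gripper keeps the handle squeezed (sprung blade in by more than 6 mm, fingers bearing on the fixed blade with more than 2 N); the safety bolt is still drawn back (more than 11 mm) (value of joint gate above 1.3 rad and velocity of joint gate between -0.1 and 0.1 rad/s and value of joint trigger above 0.006 m and contact force between the fingers and fixed_blade above 2 N and value of joint bolt above 0.011 m); the arm keeps its last pose, push and grip.
It fails at once if the gate is slammed or flung (faster than 2 rad/s) (velocity of joint gate above 2 rad/s or velocity of joint gate below -2 rad/s).
It fails at once if stock in the cage is disturbed (moved more than 20 mm) (distance of any of can_blue, can_red, bottle_a, bottle_b from where it was at the start of the episode above 0.02 m).
It fails at once if a thing on the table is disturbed (moved more than 30 mm) (distance of any of tray, jar, brush, pencil from where it was at the start of the episode above 0.03 m).
It also fails if it takes over 48 s, if anything falls off the work surface, if the arm or the gripper's body presses on something with over 40 N, if the wrist force passes 120 N, or if a joint passes its speed limit or range.

### The arm

A 6-joint arm with a two-finger parallel gripper is mounted at the origin on the work surface. World frame = base frame: x ahead of the robot, y to its left, z up, the work surface at z = 0. Lengths are in m, angles in rad, forces in N, time in s.
With the tool pointing down it reaches from about 0.275 to 1 m from the base axis. Payload 8.4 kg.
Tool frame: the origin (TCP) lies between the finger pads, 19 mm behind the fingertips; this is the grasp point; z points along the fingers, y is the line along which they close (so a half turn about z gives the same grasp; the last joint's range is limited). The gripper opens to 85 mm and grips with 20 to 120 N. Pads are 22 mm wide; open, the fingers measure 114 mm over their backs; the gripper's body (76 mm by 85 mm) begins 54 mm behind the grasp point. The pads swing forward as they close: fully open they stand 13 mm farther back than shut.
Start: joints at [-1.111, 0.353, 1.633, -0, 1.155, -0.002], TCP at [0.278, -0.56, 0.25] pointing down, gripper open.
Joint ranges: [-2.63, 2.63], [-0.92, 2.1], [0.06, 2.66], [-1.3, 4.44], [0, 2.69], [-3.02, 3.02]. Speed limits (rad/s): [2.22, 2.22, 2.79, 3.14, 3.14, 3.14].

### API

Orientations are given as a unit quaternion [x, y, z, w].
In Python, from workcell import bot, hand, kinematics, get_obs, vision, hand_in gives the robot as it stands. The module is installed in compiled form; this text tells all that it offers. Calls block until the motion is done:
- bot.reach(position, orientation): joint-space move of the TCP to a pose.
- bot.servo_line(position, ori=None, velocity=0.15): straight line of the TCP; ori=None keeps the orientation; velocity is the mean speed in m/s.
- bot.goto_joints(angles): joint-space move.
- hand.move_gripper(opening, strength=None): finger opening in m; strength is the grip in N (None keeps the last); returns when the fingers have stopped.
- bot.dwell(seconds).
- kinematics.solve_ik(position, orientation): joint angles nearest the present ones, or None.
- get_obs(): the state.
- vision.read_camera(name): name is "side" or "top"; returns a dict with "frame" (420x560x3 uint8, red, green, blue), "intrinsics" (3x3 intrinsics, pixels), "dist" ([k1, k2, p1, p2, k3] as OpenCV has them; the pictures are not rectified), "view" (4x4, takes a point from world to camera coordinates). Camera axes: x right, y down, z forward; pixel columns grow to the right and rows downward; lengths in m; the calibration is good to about 2 mm. A picture is of the moment at which its call begins. There is no depth.
A pose or a line that the arm cannot do raises bot.IKError and nothing moves.
- hand_in(): hands the job in; it is judged then, once.
The state is a dict: "time_s": time; "joint_pos": joint angles; "joint_vel": joint speeds; "joint_efforts": joint torques, N m; "position": TCP position; "orientation": TCP orientation; "wrist_force": force on the tool from outside, world axes, zero at the start; "ft_torque": the same for the moment, N m; "gripper_width": finger opening in m; "grip_force": force on a finger pad.
Only numpy, scipy, OpenCV 4.12 (cv2) and the standard library are available. Lean on these libraries where they do the work, as an engineer would, in place of code of your own. Each camera call takes 0.05 s, during which the arm holds its last target. There are 200 camera calls.

## Working session

There is one attempt and no reset: what is moved stays moved. The work goes in short steps, each a Python script; the robot and the scene stay as the last script left them, time stands still between calls to the robot, and variables do not carry over. Pictures are saved under pics/ and viewed, at most 10 in all, crops included, and the job is handed in when it is done.

```bash
mkdir -p pics
python3 - <<'E'
from workcell import *
import cv2,numpy as np
np.set_printoptions(precision=4,suppress=True)
for n in("side","top"):
    c=vision.read_camera(n);cv2.imwrite(f"pics/{n}0.png",c["frame"][:,:,::-1]);np.savez(f"{n}0.npz",**c)
    print(n,c["intrinsics"],c["dist"],c["view"])
o=get_obs();print(o)
E
```

```text
side [[431.45     0.     272.3799]
 [  0.     431.45   210.4199]
 [  0.       0.       1.    ]] [-0.105  0.     0.     0.     0.   ] [[-1.      0.0006  0.0078  0.5584]
 [-0.0017  0.9549 -0.2968  0.1351]
 [-0.0076 -0.2968 -0.9549  1.219 ]
 [ 0.      0.      0.      1.    ]]
top [[409.9484   0.     280.2247]
 [  0.     409.9484 207.83  ]
 [  0.       0.       1.    ]] [-0.0811  0.      0.      0.      0.    ] [[ 0.0288 -0.9996  0.0051 -0.0997]
 [-0.984  -0.0292 -0.1758  0.5781]
 [ 0.1759  0.0001 -0.9844  0.9977]
 [ 0.      0.      0.      1.    ]]
{'time_s': 0.1, 'joint_pos': array([-1.1114,  0.3536,  1.6341, -0.    ,  1.1552, -0.0024]), 'joint_vel': array([ 0.0001,  0.0006, -0.0025, -0.0025,  0.0016, -0.0028]), 'joint_efforts': array([  0.0001, -60.6359, -34.2821,  -0.0001,   0.0039,  -0.    ]), 'position': array([ 0.2783, -0.5592,  0.2493]), 'orientation': array([ 0.9735,  0.2288, -0.0001, -0.0006]), 'wrist_force': array([ 0.1255, -1.0306,  0.9103]), 'ft_torque': array([-0.0309,  0.031 ,  0.0294]), 'grip_force': 0.0, 'gripper_width': 0.08502522460696613}
```

View pics/side0.png

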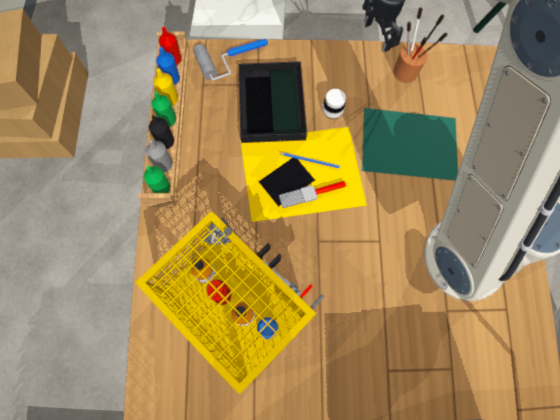

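View pics/top0.png

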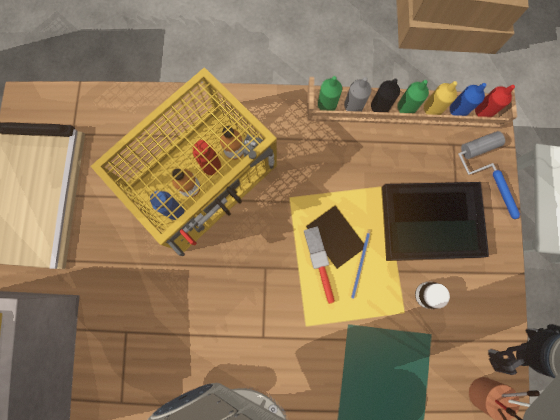

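The side view shows the cage at about (227,300), with its front facing upper right, the red blade at (305,291) and the black blades at (268,255). In the top view the cage is at about (185,155), the red blade at (187,237) and the black blades at about (230,203). I'll enlarge both.

Run:
```python
import cv2,numpy as np
a=cv2.imread("pics/side0.png")[235:325,235:335];b=cv2.imread("pics/top0.png")[165:265,155:255]
s=np.hstack([cv2.resize(a,(400,400*9//10),interpolation=2),cv2.resize(b,(400,400),interpolation=2)[:360]])
cv2.imwrite("pics/crop0.png",s)
```

```text
(no output)
```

View pics/crop0.png

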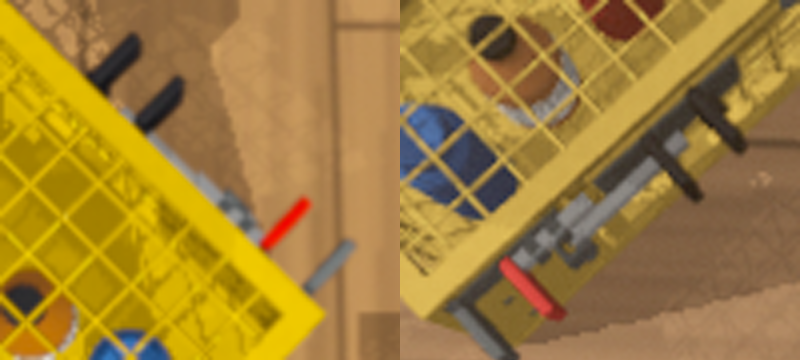

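Crop, side view: fixed black blade tip at about (269,244.5), sprung blade tip (280.5,255), red tip (312,285), lug tip (323,296). The same blades are visible in the top view. Next I triangulate the roof corners and the blade tops.

```bash
cat > meas.py <<'E'
import cv2,numpy as np
np.set_printoptions(precision=4,suppress=True)
def load(n,t=0): return dict(np.load(f"{n}{t}.npz"))
def norm(c,p): return cv2.undistortPoints(np.float64(p).reshape(-1,1,2),c["intrinsics"],c["dist"]).reshape(-1,2)
def plane(c,p,z):
    R,t=c["view"][:3,:3],c["view"][:3,3];C=-R.T@t
    d=np.c_[norm(c,p),np.ones(len(norm(c,p)))]@R
    return C+d*((z-C[2])/d[:,2])[:,None]
def tri(a,pa,b,pb):
    X=cv2.triangulatePoints(a["view"][:3],b["view"][:3],norm(a,pa).T,norm(b,pb).T);return (X[:3]/X[3]).T
def proj(c,P):
    return cv2.projectPoints(np.float64(P),cv2.Rodrigues(c["view"][:3,:3])[0],c["view"][:3,3],c["intrinsics"],c["dist"])[0].reshape(-1,2)
def hsv(c): return cv2.cvtColor(c["frame"],cv2.COLOR_RGB2HSV)
E
python3 - <<'E'
from meas import *
s,t=load("side"),load("top")
def quad(c,box,lo,hi,name):
    m=cv2.inRange(hsv(c),lo,hi);k=np.zeros_like(m);x0,y0,x1,y1=box;k[y0:y1,x0:x1]=m[y0:y1,x0:x1]
    k=cv2.morphologyEx(k,cv2.MORPH_CLOSE,np.ones((5,5)))
    n,l,st,_=cv2.connectedComponentsWithStats(k);i=1+st[1:,4].argmax()
    h=cv2.convexHull(np.argwhere(l==i)[:,::-1].astype(np.int32))
    for e in np.arange(2,25,.5):
        q=cv2.approxPolyDP(h,e,True)
        if len(q)<=4:break
    return q.reshape(-1,2),e
qs,e=quad(s,(125,205,320,400),(22,180,120),(32,255,255),"s");print(qs,e)
P=plane(s,qs,.222);print("roof side",P,np.linalg.norm(P-np.roll(P,1,0),axis=1))
qt,e=quad(t,(85,60,285,260),(20,110,90),(33,255,255),"t");print(qt,e);print(plane(t,qt,.222))
print("pred top of side corners",proj(t,P))
for n,c in(("s",s),("t",t)):
    h=hsv(c);m=cv2.inRange(h,(0,170,100),(7,255,255))|cv2.inRange(h,(172,170,100),(180,255,255))
    b=(280,270,330,310) if n=="s" else (170,220,205,250)
    ys,xs=np.nonzero(m[b[1]:b[3],b[0]:b[2]]);p=np.c_[xs+b[0],ys+b[1]]
    print(n,len(p),p.mean(0),cv2.minAreaRect(p.astype(np.float32)),p.tolist() if 0 else "")
side={"fix":(269,244.5),"spr":(280.3,255),"red":(312,285.3),"lug":(322.8,295.8)}
for k,v in side.items():
    Q=plane(s,[v],.212);print(k,Q[0],"top px",proj(t,Q)[0], "crop",(proj(t,Q)[0]-[155,165])*4)
E
```

```text
[[315 314]
 [238 393]
 [135 282]
 [211 211]] 2.0
roof side [[ 0.4654  0.1697  0.222 ]
 [ 0.6337  0.3367  0.222 ]
 [ 0.8736  0.1001  0.222 ]
 [ 0.7058 -0.0698  0.222 ]] [0.3393 0.2371 0.337  0.2388]
[[276 138]
 [185 250]
 [ 91 166]
 [203  68]] 17.0
[[ 0.7066 -0.069   0.222 ]
 [ 0.4541  0.1151  0.222 ]
 [ 0.6318  0.3386  0.222 ]
 [ 0.8721  0.1045  0.222 ]]
pred top of side corners [[159.8446 243.7926]
 [ 91.8978 165.2068]
 [204.9272  67.4435]
 [276.3545 138.3457]]
s 54 [305.8148 290.6296] ((305.7059326171875, 290.6764831542969), (3.4708874225616455, 15.510529518127441), 40.601295471191406) 
t 84 [187.5952 237.3214] ((187.25, 237.25001525878906), (20.50609588623047, 4.242640495300293), 45.0) 
fix [0.568 0.009 0.212] top px [238.1618 199.3745] crop [332.6473 137.4979]
spr [0.5416 0.034  0.212 ] top px [226.0595 210.9863] crop [284.238  183.9454]
red [0.4696 0.1044 0.212 ] top px [191.4783 243.2687] crop [145.9131 313.0748]
lug [0.4455 0.1284 0.212 ] top px [179.6115 254.1654] crop [ 98.4461 356.6615]
```

```bash
cat >> meas.py <<'E'
def cage():
    s,t=load("side"),load("top")
    qs=[[315,314],[238,393],[135,282],[211,211]];P=plane(s,qs,.222)
    w=np.float64([[-.12,.17],[.12,.17],[.12,-.17],[-.12,-.17]])
    A=w;B=P[:,:2];c=B.mean(0);H=A.T@(B-c);th=np.arctan2(H[0,1]-H[1,0],H[0,0]+H[1,1])
    return c,th
def tow(p,c,th):
    R=np.array([[np.cos(th),-np.sin(th)],[np.sin(th),np.cos(th)]]);return c+R@np.asarray(p)
def toc(p,c,th):
    R=np.array([[np.cos(th),-np.sin(th)],[np.sin(th),np.cos(th)]]);return R.T@(np.asarray(p)-c)
E
python3 - <<'E'
from meas import *
s,t=load("side"),load("top");c,th=cage();print(c,np.degrees(th))
print("corner tri",tri(s,[[238,393],[135,282],[211,211]],t,[[91,166],[203,68],[276,138]]))
side={"fix":(269,244.5),"spr":(280.3,255),"red":(312,285.3),"lug":(322.8,295.8)}
for k,v in side.items(): print(k,toc(plane(s,[v],.212)[0][:2],c,th))
# red & black blade height: centroids in side / top
h=hsv(s);m=cv2.inRange(h,(0,0,0),(180,255,60))[240:270,255:290]
n,l,st,ce=cv2.connectedComponentsWithStats(m);print([(a[4],b+[255,240]) for a,b in zip(st,ce)][1:])
# tips in top view, read from the crop (top surface front end)
tt=[(155+340/4,165+138/4),(155+292/4,165+185/4),(155+151/4,165+313/4)]
print("tip tri",tri(s,[side[k] for k in("fix","spr","red")],t,tt))
from workcell import *
from scipy.spatial.transform import Rotation as Ro
for p in [(-.15,.09),(-.15,-.006)]:
    w=tow(p,c,th)
    for a in (0,np.pi):
        ya=th+np.pi/2+a; y=np.array([np.cos(ya),np.sin(ya),0]);z=np.array([0,0,-1.]);x=np.cross(y,z)
        q=Ro.from_matrix(np.c_[x,y,z]).as_quat();print(p,w,a,[kinematics.solve_ik([*w,h],q) for h in(.198,.29)])
# gate path
for a in (0,np.pi):
  for g in (0,.8,1.57):
    r=np.array([-.03,.144]);r=np.array([np.cos(g)*r[0]-np.sin(g)*r[1],np.sin(g)*r[0]+np.cos(g)*r[1]])
    w=tow(np.array([-.12,-.15])+r,c,th);ya=th+g+np.pi/2+a;y=np.array([np.cos(ya),np.sin(ya),0]);z=np.array([0,0,-1.])
    q=Ro.from_matrix(np.c_[np.cross(y,z),y,z]).as_quat();print(a,g,w,np.linalg.norm(w),kinematics.solve_ik([*w,.198],q))
E
```

```text
[0.6696 0.1342] 45.19396070770002
corner tri [[ 0.6324  0.3371  0.2241]
 [ 0.87    0.1021  0.2287]
 [ 0.7055 -0.069   0.2248]]
fix [-0.1605 -0.0161]
spr [-0.1613  0.0202]
red [-0.1621  0.121 ]
lug [-0.162   0.1549]
[(np.int32(76), array([263.3553, 250.5789])), (np.int32(67), array([274.5224, 261.3134]))]
tip tri [[0.5688 0.0064 0.2028]
 [0.5421 0.0315 0.2018]
 [0.4696 0.1033 0.2059]]
(-0.15, 0.09) [0.5001 0.0912] 0 [array([ 0.1774,  0.2329,  1.9309, -0.    ,  0.9778, -2.1822]), array([ 0.1774,  0.1307,  1.8329, -0.    ,  1.178 , -2.1822])]
(-0.15, 0.09) [0.5001 0.0912] 3.141592653589793 [array([ 0.1774,  0.2329,  1.9309, -0.    ,  0.9778,  0.9594]), array([ 0.1774,  0.1307,  1.8329, -0.    ,  1.178 ,  0.9594])]
(-0.15, -0.006) [0.5682 0.0235] 0 [array([ 0.0388,  0.3223,  1.8052, -0.    ,  1.0141, -2.3208]), array([ 0.0388,  0.229 ,  1.7117, -0.    ,  1.2008, -2.3208])]
(-0.15, -0.006) [0.5682 0.0235] 3.141592653589793 [array([ 0.0388,  0.3223,  1.8052, -0.    ,  1.0141,  0.8208]), array([ 0.0388,  0.229 ,  1.7117, -0.    ,  1.2008,  0.8208])]
0 0 [0.5682 0.0235] 0.5686756610928682 [ 0.0388  0.3223  1.8052 -0.      1.0141 -2.3208]
0 0.8 [ 0.5481 -0.0892] 0.5552778804637073 [-0.1641  0.3026  1.8338 -0.      1.0052  2.9595]
0 1.57 [ 0.6112 -0.1799] 0.6371313755750935 [-0.2886  0.4221  1.6534 -0.      1.0661  2.065 ]
3.141592653589793 0 [0.5682 0.0235] 0.5686756610928682 [ 0.0388  0.3223  1.8052 -0.      1.0141  0.8208]
3.141592653589793 0.8 [ 0.5481 -0.0892] 0.5552778804637073 [-0.1641  0.3026  1.8338 -0.      1.0052 -0.1821]
3.141592653589793 1.57 [ 0.6112 -0.1799] 0.6371313755750935 [-0.2886  0.4221  1.6534 -0.      1.0661 -1.0766]
```

Roof edges come out 0.338 × 0.238 m and the yaw is 45.2°. Triangulated heights are within about 7 mm of the text for the roof and 10 mm for the blade tips. I'll refine the blade positions with masks and move above the bolt.

```bash
cat > act.py <<'E'
from meas import *
from workcell import *
from scipy.spatial.transform import Rotation as Ro
c,th=cage()
def quat(g=0):
    ya=th+g-np.pi/2;y=np.array([np.cos(ya),np.sin(ya),0]);z=np.array([0,0,-1.])
    return Ro.from_matrix(np.c_[np.cross(y,z),y,z]).as_quat()
def W(p,z): return np.array([*tow(p,c,th),z])
def st(s=""):
    o=get_obs();print(s,"t%.2f"%o["time_s"],"cage",toc(o["position"][:2],c,th),o["position"][2],"F",o["wrist_force"],"grip",o["gripper_width"],o["grip_force"])
E
python3 - <<'E'
from act import *
s=load("side");h=hsv(s)
m=(cv2.inRange(h,(0,170,100),(7,255,255))|cv2.inRange(h,(172,170,100),(180,255,255)))[270:310,280:330]
y,x=np.nonzero(m);print("red c",toc(plane(s,[(x.mean()+280,y.mean()+270)],.212)[0][:2],c,th))
for p in((263.36,250.58),(274.52,261.31)):print("blk",toc(plane(s,[p],.212)[0][:2],c,th))
g=cv2.inRange(h,(0,0,60),(180,60,200))[290:315,308:330];n,l,sta,ce=cv2.connectedComponentsWithStats(g)
for a,b in zip(sta[1:],ce[1:]):
    if a[4]>8: print("grey",a[4],toc(plane(s,[b+[308,290]],.212)[0][:2],c,th))
y0=.143
bot.servo_line([.2783,-.5592,.32],velocity=.15)
bot.reach(W((-.15,y0),.29),quat());hand.move_gripper(.075,30);st()
for n in("side","top"):
    k=vision.read_camera(n);np.savez(f"{n}1.npz",**k)
a=dict(np.load("side1.npz"))["frame"][220:345,220:345,::-1];b=dict(np.load("top1.npz"))["frame"][150:275,130:255,::-1]
cv2.imwrite("pics/c1.png",np.hstack([cv2.resize(i,(400,400),interpolation=2) for i in(a,b)]))
E
```

```text
red c [-0.1434  0.1193]
blk [-0.1409 -0.0152]
blk [-0.1413  0.0211]
grey 50 [-0.1442  0.1536]
 t3.51 cage [-0.1501  0.1427] 0.28998705239329137 F [ 0.3073 -0.0908 -0.6167] grip 0.07483594447256688 0.0
```

View pics/c1.png

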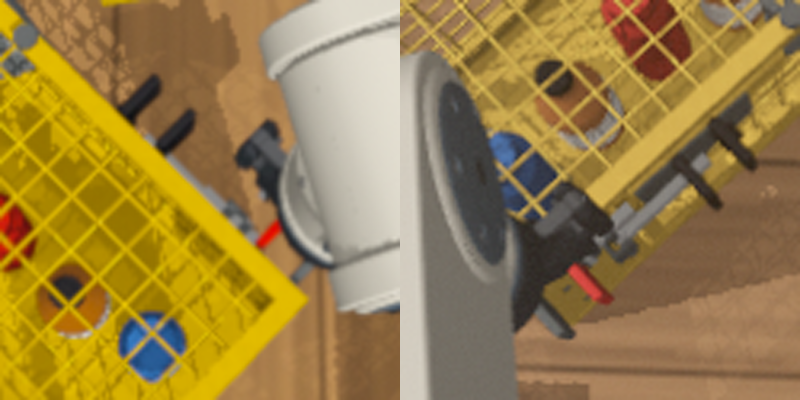

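Handle and bolt blades agree with the design to about 3 mm, with bolt_pinch at y≈0.1425 in my cage frame. The crop shows the gripper straddling the red blade and the lug, so I descend and pinch.

Run:
```python
from act import *
y0=.1425
bot.servo_line(W((-.15,y0),.225),velocity=.12);st()
bot.servo_line(W((-.15,y0),.198),velocity=.05);st("down")
hand.move_gripper(.028,40);st("pinch");bot.dwell(.4);st()
```

```text
t4.30 cage [-0.1497  0.1423] 0.2254300363515169 F [0.7615 0.6141 0.2162] grip 0.07491742875379405 0.0
down t4.99 cage [-0.15    0.1425] 0.1979262409853174 F [ 0.2939 -0.1854 -0.2012] grip 0.07506259245233521 0.0
pinch t5.49 cage [-0.1495  0.144 ] 0.19908305053645084 F [-7.1931  7.6999 12.3866] grip 0.028979998643826627 39.46322858333588
 t5.89 cage [-0.1495  0.144 ] 0.19904626717902107 F [-7.9964  7.177  14.2535] grip 0.029072002437866475 39.45121228694916
```

Opening is 29 mm, so the bolt is drawn. The pinch centre settled at y=0.144. Now the handle, with that shift included.

Run:
```python
from act import *
hand.move_gripper(.075);bot.servo_line(W((-.15,.143),.245),velocity=.12);st("up")
for n in("top","side"):
    k=vision.read_camera(n);np.savez(f"{n}2.npz",**k)
y0=-.002
bot.servo_line(W((-.15,y0),.245),velocity=.15)
for n in("top2","side2"):pass
k=vision.read_camera("top");k2=vision.read_camera("side")
cv2.imwrite("pics/c2.png",np.hstack([cv2.resize(i,(400,400),interpolation=2) for i in(k2["frame"][220:345,220:345,::-1],k["frame"][150:275,130:255,::-1])]))
st("above")
```

```text
up t6.94 cage [-0.1501  0.1431] 0.24475455452183276 F [ 0.7715 -0.868  -0.2559] grip 0.07445209895558703 0.0
above t8.26 cage [-0.1499 -0.0012] 0.2450748412213392 F [-0.8602 -0.0545  0.173 ] grip 0.07486493998950278 0.0
```

View pics/c2.png

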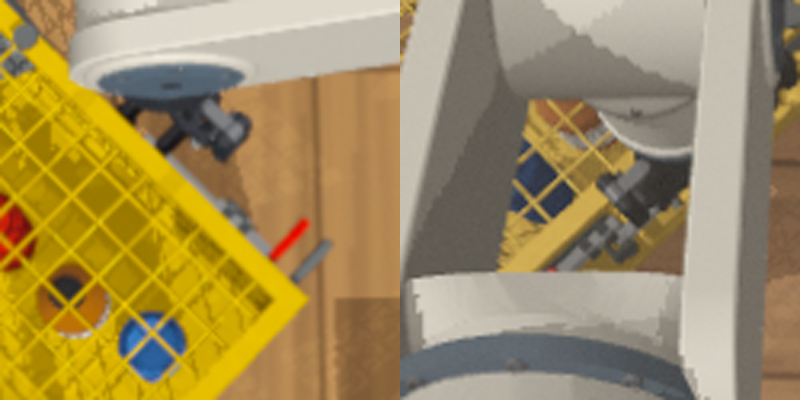

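The side crop shows the red blade at (290,240), now close beside the lug at (312,260), so the bolt stayed drawn. The gripper stands over the black blades. I descend and squeeze.

Run:
```python
from act import *
y0=-.002
bot.servo_line(W((-.15,y0),.198),velocity=.08);st("down")
hand.move_gripper(.030,45);st("pinch");bot.dwell(.4);st()
```

```text
down t8.99 cage [-0.1499 -0.0022] 0.19810214856108366 F [ 0.7059  0.3762 -0.1123] grip 0.0751603443478068 0.0
pinch t9.47 cage [-0.1494 -0.0052] 0.19951887884864683 F [  7.3748 -11.8306   2.1395] grip 0.031159207633334036 44.24030542373657
 t9.87 cage [-0.1494 -0.0052] 0.19952844647306703 F [  8.8044 -12.0023   1.9464] grip 0.0310663263108991 44.2395293712616
```

The squeeze is full at 31 mm, and the handle centred at y≈-0.0055, which matches the design. I swing along the arc in stages and watch the forces.

```bash
cat >> act.py <<'E'
def arc(g0,g1,n,v=.05,r=.1445,out=.030):
    for g in np.linspace(g0,g1,n+1)[1:]:
        R=np.array([[np.cos(g),-np.sin(g)],[np.sin(g),np.cos(g)]])
        bot.servo_line(W(np.array([-.12,-.15])+R@[-out,r],.198),quat(g),velocity=v)
        o=get_obs();f=R.T@(Ro.from_euler("z",-th).apply(o["wrist_force"])[:2])
        p=R.T@(toc(o["position"][:2],c,th)-[-.12,-.15])
        print("g%.2f t%.2f"%(g,o["time_s"]),"gate-frame F",f,"Fz",o["wrist_force"][2],"p",p,"w",o["gripper_width"],o["grip_force"])
        if np.linalg.norm(o["wrist_force"])>60: print("STOP");break
E
python3 - <<'E'
from act import *
arc(0,.32,5)
E
```

```text
g0.06 t10.23 gate-frame F [2.433  4.1255] Fz 11.060139856320673 p [-0.0291  0.1446] w 0.030843534170005606 40.986605286598206
g0.13 t10.57 gate-frame F [2.6082 4.2535] Fz 11.263624676062992 p [-0.0292  0.1445] w 0.031321468520229774 41.429232358932495
g0.19 t10.92 gate-frame F [2.997  4.2319] Fz 10.576939344646075 p [-0.0292  0.1444] w 0.03078924698656177 41.615867614746094
g0.26 t11.26 gate-frame F [2.6683 3.2289] Fz 10.854713899953346 p [-0.0292  0.1444] w 0.030920895464614826 41.806917786598206
g0.32 t11.60 gate-frame F [3.8127 3.6577] Fz 10.930769076502095 p [-0.0293  0.1443] w 0.030918722104493618 42.00264751911163
```

Run:
```python
from act import *
arc(.32,1.54,19)
bot.dwell(.5);st()
k=vision.read_camera("top");k2=vision.read_camera("side")
cv2.imwrite("pics/c3.png",np.hstack([cv2.resize(i,(400,300),interpolation=3) for i in(k2["frame"][:,:,::-1],k["frame"][:,:,::-1])]))
```

```text
g0.38 t11.94 gate-frame F [4.8526 3.6388] Fz 11.68536499739358 p [-0.0293  0.1442] w 0.030792536239807277 42.20345199108124
g0.45 t12.28 gate-frame F [4.3316 2.8449] Fz 10.839612009982183 p [-0.0293  0.1441] w 0.03101871945986307 42.40615904331207
g0.51 t12.62 gate-frame F [4.3004 2.264 ] Fz 11.675749600519236 p [-0.0293  0.1441] w 0.03105072286284594 42.609522342681885
g0.58 t12.97 gate-frame F [4.5851 2.6331] Fz 11.15704271966638 p [-0.0294  0.144 ] w 0.03105717749070534 42.81097054481506
g0.64 t13.31 gate-frame F [4.6767 1.6488] Fz 11.15131486419584 p [-0.0294  0.1439] w 0.031101229122763068 43.00911784172058
g0.71 t13.65 gate-frame F [5.8302 0.7647] Fz 10.425173167204957 p [-0.0292  0.1439] w 0.031119794789055123 43.04725706577301
g0.77 t13.99 gate-frame F [5.3566 0.51  ] Fz 10.450055443554312 p [-0.0293  0.1438] w 0.03089079123023296 43.30623507499695
g0.83 t14.33 gate-frame F [4.7314 0.8774] Fz 11.026762347278073 p [-0.0297  0.1437] w 0.030685328051421334 43.69359612464905
g0.90 t14.68 gate-frame F [ 2.4091 -1.1389] Fz 8.791222394173058 p [-0.0302  0.1435] w 0.03090143690036866
[... 705 characters left out ...]
89332517685 p [-0.0295  0.1433] w 0.031070784391906716 44.564611315727234
g1.35 t17.07 gate-frame F [ 7.3355 -4.2825] Fz 11.107829796200177 p [-0.0295  0.1432] w 0.030830344241135933 44.64799761772156
g1.41 t17.41 gate-frame F [ 6.4216 -5.1848] Fz 9.948235199519242 p [-0.0295  0.1432] w 0.031008737855502427 44.71659779548645
g1.48 t17.75 gate-frame F [ 6.8249 -5.7125] Fz 11.473989013706126 p [-0.0295  0.1432] w 0.03089634398003865 44.77427065372467
g1.54 t18.09 gate-frame F [ 7.4545 -6.269 ] Fz 10.36606778857387 p [-0.0295  0.1431] w 0.03091632562507988 44.81939256191254
 t18.59 cage [-0.2639 -0.175 ] 0.19952982584854945 F [-1.1571 10.7018 10.6992] grip 0.03069370775189615 44.736143946647644
```

View pics/c3.png

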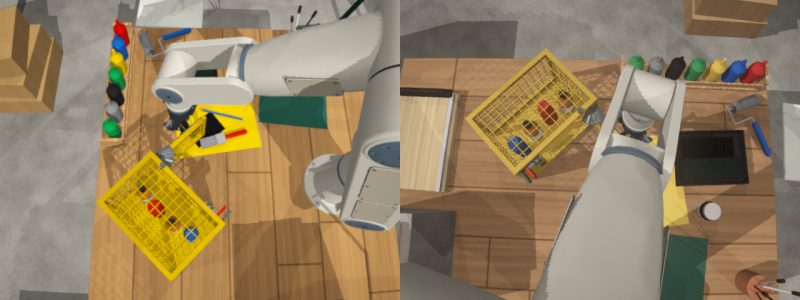

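The side view shows the gate at (190,140), standing square to the front with the gripper on the handle. The bolt is drawn at (222,212), and the stock and table items are undisturbed. I hand in.

```bash
python3 -c "
from workcell import *
print(hand_in())"
```

```text
the job is handed in; nothing more can be done
None
```

I handed the job in with the safety bolt drawn back and the gate held open at about 1.54 rad (roughly 88°), the handle still squeezed at about 45 N grip and the stock and table items apparently undisturbed; no verdict was returned.

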